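# Open the combination lockbox by feel

## Robot

A 6-joint arm with a two-finger parallel gripper is mounted at the origin on a cart in front of the work surface, level with it; the furniture and walls round the work are solid. World frame = base frame: x ahead of the robot, y to its left, z up, the work surface at z = 0. Lengths are in m, angles in rad, forces in N, time in s.
With the tool pointing down it reaches from about 0.375 to 0.9 m from the base axis. Payload 3.1 kg.
Tool frame: the origin (TCP) lies between the finger pads; the fingertips stand 22 mm ahead of it and the grasp point (between the pads) lies 3 mm ahead of it; z points along the fingers, y is the direction in which the jaws open and shut (so a half turn about z gives the same grasp; the last joint's range is limited). The gripper opens to 85 mm and grips with 20 to 120 N. Pads are 22 mm wide; open, the fingers measure 114 mm over their backs; the gripper's body (76 mm by 85 mm) begins 54 mm behind the grasp point. The pads swing forward as they close: fully open they stand 13 mm farther back than shut.
Start: joints at [-1.514, 0.527, 1.433, -0, 1.181, -0.178], TCP at [0.145, -0.608, 0.253] pointing down, gripper open.
Joint ranges: [-3.08, 3.08], [-0.75, 2.2], [0.22, 2.44], [-1.43, 4.57], [0, 2.65], [-2.85, 2.85]. Speed limits (rad/s): [2.79, 2.79, 3.14, 3.14, 3.14, 3.14].

## Interface

Orientations are given as a unit quaternion [x, y, z, w].
In Python, from station import status, snapshot, manip gives the robot as it stands.
- The arm moves only by the tool move_arm, never from a script. Its argument "plan" is a list that holds one entry, the list of rows, each a list of 7 numbers: the turn, a rotation vector about the tool's x, y, z scaled (see below), then the shift along the tool's x, y, z scaled (see below), then the closure, from 0 (fully open) to 1 (shut). A call has exactly 8 rows; each row is the pose to reach, as a shift and turn from the pose commanded when the call began, along the tool's axes at that moment; what a row does not reach only later rows make up. The controller multiplies each number of a shift by 100 mm and each number of a turn by pi/4 rad. A row lasts 1/8 s, in which the tool goes at most 62.5 mm and 10.7 degrees, less where a joint would pass 70% of its speed; a pose out of reach is approached as far as the arm can. A call with a number of a shift or a turn outside -1 to 1 is refused whole. A call with a gripper value outside its range is refused whole. The fingers move at their own pace and stop on an object; "force" is the grip in N (left out, the last holds). Time passes only in rows, so rows that repeat a pose let the fingers close, or fill a call up. It gives the time, the measured TCP pose, the force and the opening at its end, in the units of the state.
- status.sense(): the state, without advancing time (a new reading comes with each control period).
- snapshot(name): name is "side" or "top" or "wrist"; returns a dict with "img" (400x640x3 uint8, red, green, blue), "depth" (400x640 float32, m along the optical axis (not along the pixel's ray), 0 where there is no reading), "mtx" (3x3 intrinsics, pixels), "k1" (the pictures are not rectified: a ray, as slopes to the right and down, at radius r is drawn at 1 + k1 r^2 times it, then the intrinsics apply), "T" (4x4, takes a point from camera to world coordinates). Camera axes: x right, y up, looking along -z (the intrinsics and any distortion apply to the point x, -y, -z); pixel columns grow to the right and rows downward; lengths in m; the calibration is good to about 2 mm. A picture is of the moment at which its call begins.
- manip.sign_off(): hands the job in, once; it reports no verdict.
The state is a dict: "t": time; "q": joint angles; "qd": joint speeds; "tau": joint torques, N m; "tcp_pos": TCP position; "tool_rot": TCP orientation; "force": force on the tool from outside, world axes, zero at the start; "ft_torque": the same for the moment, N m; "finger_gap": opening from 0.0 (shut) to 1.0 (fully open).
Only numpy, scipy, OpenCV 4.12 (cv2) and the standard library are available. Lean on these libraries where they do the work, as an engineer would, in place of code of your own. Each camera call takes 0.05 s, during which the arm holds its last target. There are 200 camera calls.

## Task

Open the blue lockbox on the bench by its crank dial. Turn the dial clockwise, let the red dot go past the white pointer once and stop with it on the pointer the second time; turn counter-clockwise, let the yellow dot go past once and stop with it on the pointer the second time; then turn clockwise again, slowly and gently, until you feel the dial stop dead as the brass bolt springs back, without forcing it. Then slide the pale metal cover fully open towards the front by its black knob; leave the work lamp, the inspection mirror and the adjustable wrench beside the box where they lie.

Things in the scene. Friction and masses are not known exactly. Their poses are not given: they have to be found in the camera images.
- lockbox: Blue steel box fixed to the bench, 150 x 291 x 66 mm (x, y, z) without its fittings; origin on its underside, at the bench; -x is its front (faces the robot at yaw 0), +y its left half with the dial, -y its right half with the sliding cover.
- dial_center (a point): Point on the dial's upright axis, level with the black dial's upper face, 94 mm above the bench and 75 mm to the left (+y) of the box's origin. The dial is 106 mm across. This point stays with the box. Turning the dial is free both ways without end.
- pointer_tip (a point): Tip of the white pointer at the front edge of the dial, 54.5 mm from its axis; it stays with the box.
- crank (a point): Centre (117.5 mm above the bench) of the grey upright crank knob on the dial, 36 mm from its axis: round, 18 mm across, from 98.5 to 132.5 mm above the bench, spinning freely on its pin, so that a hand can crank it round without turning itself. Cranking takes 2 to 3 N. Its flat steel arm's top is 98 mm above the bench.
- dial_plate (a joint): Dial angle, rad, over whole turns, positive counter-clockwise from above; it is the direction of the crank knob from the dial's axis in the box's frame (0 = +x). The pointer is at direction pi. Red is on the pointer at 1.0 + n x 2 pi, yellow at 2.4 + n x 2 pi. At the start red is 0.5 to 3.3 rad of clockwise turning short of its first arrival at the pointer.
- red_dot (a point): Red dot, 11 mm across, on the dial's upper face, 44.5 mm from its axis and 2.142 rad counter-clockwise from the crank knob. The lock forgives 0.12 rad (5 mm here) at this number. Overrunning it and turning back spoils the setting: then start the dialling anew.
- yellow_dot (a point): Yellow dot, 11 mm across, on the dial, 44.5 mm from its axis and 0.742 rad counter-clockwise from the crank knob. The lock forgives 0.12 rad (5 mm) here too. The last stop is not marked: the dial catches 2.5 to 4.5 rad clockwise after the yellow stop, with some 0.1 rad of play. If it does not, the setting was missed: dial all anew.
- bolt: Brass bolt, 8 x 50 x 8 mm, lying along the box's y on its top, its right end between two dark blocks on the cover, which it bars. When the lock opens, its spring draws it about 7 mm to the box's left (+y) and it stays there. More than about 25 N at the stopped crank knob, or 25 N of pull on the barred cover, damages it.
- cover_knob (a point): Centre of the black knob's head on the pale metal cover plate (150 x 140 x 6 mm, over the right half of the box): the head is a round 26 mm across, from 90.5 to 106.5 mm above the bench, on a 16 mm neck; this point is 94.5 mm above the bench.
- cover_plate (a joint): Slide of the cover towards the box's front (-x of the box), m: 0 shut, 0.070 fully open. Slides with about 2 to 3 N and stays where it is left.
- lamp_mid (a point): Blue and black work lamp, 58 x 118 x 35 mm, lying beside the box; bystander. Point half-way up its middle.
- mirror_mid (a point): Inspection mirror with a red handle, 18 x 147 x 12 mm, lying in front of the box; bystander. Point half-way up its middle.
- wrench_mid (a point): Adjustable wrench, 38 x 168 x 14 mm, lying beside the box; bystander. Point half-way up its middle.

How it is judged:
By the outcome, as a careful person would: the job done as asked, in the order asked, and still so for the second after the job is handed in, with the robot touching nothing.
It also fails if it takes over 67 s, if anything falls off the work surface, if the arm or the gripper's body presses on something with over 40 N, if the wrist force passes 120 N, or if a joint passes its speed limit or range.

## Working session

There is one attempt and no reset: what is moved stays moved. The work goes in short steps, Python scripts to look and compute and a tool call to move; the robot and the scene stay as the last step left them, time stands still between calls to the robot, and variables do not carry over. Pictures are saved under pics/ and viewed, on a budget of 10 in all, crops included, one or two more only if the job needs it, and the job is handed in when it is done.

Besides the shell and the picture viewer there is one more tool, called after "Request:" as name(argument=value, ...), one argument or row to a line, values as JSON. move_arm: Moves the arm, as the interface text tells. Its arguments: {"type":"object","properties":{"plan":{"type":"array"},"force":{"type":"number"}},"required":["plan"]}

```bash
ls; mkdir -p pics; cat > h.py <<'E'
import numpy as np, cv2
from station import status, snapshot, manip
def pt(s,uv,z):
    """cast pixel onto plane z"""
    K=s["mtx"]; d=((uv[0]-K[0,2])/K[0,0],(uv[1]-K[1,2])/K[1,1])
    d=np.array(d); u=d.copy()
    for _ in range(20): u=d/(1+s["k1"]*(u@u))
    r=s["T"][:3,:3]@np.array([u[0],-u[1],-1.]); o=s["T"][:3,3]
    return o+r*(z-o[2])/r[2]
def proj(s,p):
    c=np.linalg.inv(s["T"])@np.append(p,1); u=np.array([c[0],-c[1]])/-c[2]
    u=u*(1+s["k1"]*(u@u)); K=s["mtx"]; return np.array([K[0,0]*u[0]+K[0,2],K[1,1]*u[1]+K[1,2]])
def save(s,n,crop=None,f=1):
    im=s["img"][:,:,::-1]
    if crop: im=im[crop[1]:crop[3],crop[0]:crop[2]]
    cv2.imwrite("pics/"+n,cv2.resize(im,None,fx=f,fy=f,interpolation=cv2.INTER_CUBIC))
E
python3 - <<'E'
from h import *
np.set_printoptions(precision=4,suppress=True)
print(status.sense())
a=snapshot("top");b=snapshot("side")
print(a["T"],a["mtx"],a["k1"]);print(b["T"])
im=np.vstack([a["img"],b["img"]])[:,:,::-1]
cv2.imwrite("pics/a.png",cv2.resize(a["img"][:,:,::-1],None,fx=1.25,fy=1.25))
cv2.imwrite("pics/b.png",b["img"][:,:,::-1])
E
```

```text
pics
{'t': 0.0, 'q': array([-1.5145,  0.5284,  1.4339, -0.    ,  1.1814, -0.1785]), 'qd': array([ 0.0007, -0.0005,  0.0005,  0.0003, -0.0001,  0.0005]), 'tau': array([ -0.0012, -44.2349, -17.8025,  -0.0003,   0.0085,  -0.    ]), 'tcp_pos': array([ 0.1454, -0.6072,  0.2523]), 'tool_rot': array([ 0.9931,  0.1171,  0.    , -0.0011]), 'force': array([-0.0936,  0.3131,  0.8746]), 'ft_torque': array([0.0127, 0.0039, 0.0281]), 'finger_gap': 1.0002905276224512}
[[ 0.0225  0.9969 -0.0757  0.4088]
 [-0.9997  0.0235  0.0118  0.0991]
 [ 0.0136  0.0754  0.9971  0.9943]
 [ 0.      0.      0.      1.    ]] [[413.0973   0.     318.3869]
 [  0.     413.0973 198.6721]
 [  0.       0.       1.    ]] 0.030389478058212214
[[-0.86    0.1968 -0.4708  0.0935]
 [-0.5101 -0.3052  0.8042  0.7795]
 [ 0.0146  0.9317  0.3629  0.397 ]
 [ 0.      0.      0.      1.    ]]
```

View pics/a.png

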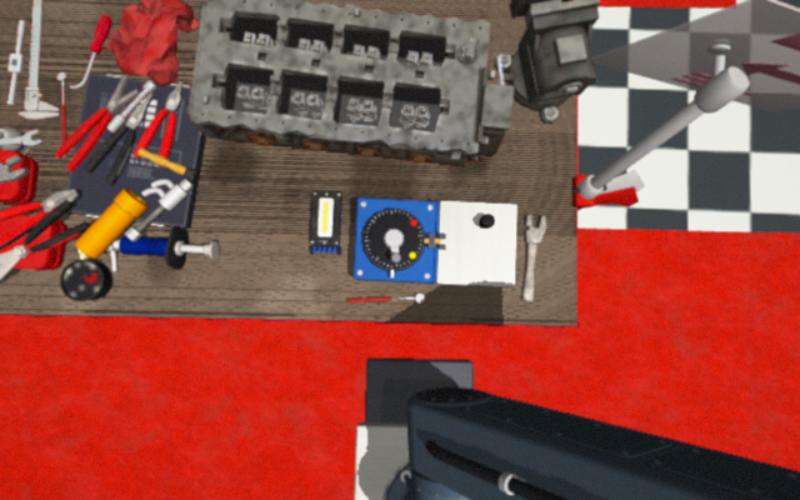

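The top view shows the box near (348,194) native, the dial near (314,192) on the left, red (331,178) and yellow (330,205) on its right, the cover knob near (389,176), and lamp, mirror and wrench to the left, front and right. I'll zoom in and measure.

```bash
python3 - <<'E'
from h import *
np.set_printoptions(precision=4,suppress=True)
a=snapshot("top");b=snapshot("side")
x=cv2.resize(a["img"][145:250,235:445,::-1],(800,400),interpolation=cv2.INTER_CUBIC)
cv2.imwrite("pics/c.png",x)
hsv=cv2.cvtColor(a["img"],cv2.COLOR_RGB2HSV)
m=cv2.inRange(hsv,(100,130,60),(125,255,255)); m[:, :280]=0; m[:145]=0;m[240:]=0;m[:,430:]=0
w=cv2.inRange(hsv,(0,0,150),(179,60,255)); w[:, :345]=0; w[:145]=0;w[240:]=0;w[:,416:]=0
for n,mm,z in(("blue",m,.066),("white",w,.072+.006*0)):
    c=max(cv2.findContours(mm,0,2)[0],key=cv2.contourArea)
    P=np.array([pt(a,p,z)[:2] for p in c[:,0]],np.float32)
    r=cv2.minAreaRect(P); print(n,len(c),r,cv2.boxPoints(r))
for n,lo,hi in(("red",(0,150,120),(6,255,255)),("yel",(24,150,120),(34,255,255))):
    mm=cv2.inRange(hsv,lo,hi); mm[:170]=0;mm[215:]=0;mm[:,:285]=0;mm[:,345:]=0
    k,l,s,c=cv2.connectedComponentsWithStats(mm)
    for i in range(1,k): print(n,s[i,4],c[i],pt(a,c[i],.094))
E
```

```text
blue 137 ((0.49537086486816406, 0.09234027564525604), (0.1499321460723877, 0.14860773086547852), 88.58987426757812) [[0.4192 0.0192]
 [0.5678 0.0156]
 [0.5715 0.1655]
 [0.4229 0.1691]]
white 48 ((0.49130505323410034, -0.05364297330379486), (0.14190413057804108, 0.15039615333080292), 88.67743682861328) [[ 0.4145 -0.1228]
 [ 0.5648 -0.1263]
 [ 0.5681  0.0156]
 [ 0.4178  0.019 ]]
red 28 [330.5    177.7857] [0.5238 0.0629 0.094 ]
yel 32 [329.625  203.8438] [0.4664 0.0636 0.094 ]
```

View pics/c.png

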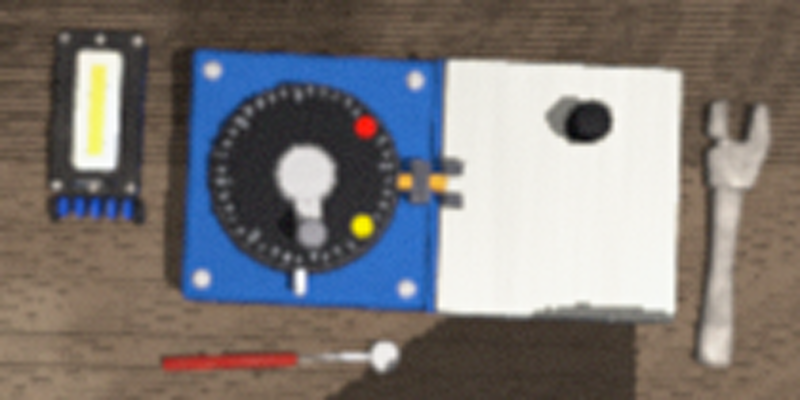

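View pics/b.png

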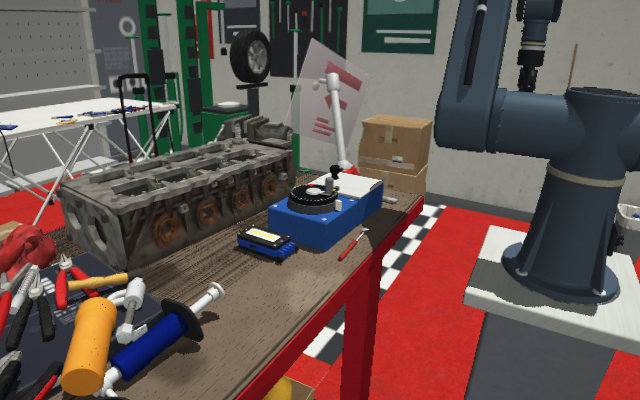

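The dots give a dial centre of about (0.4955, 0.097) with box yaw about -0.024. The crank is at about -3.0 rad (box frame), so red is about 2.28 rad clockwise short. I'll start moving over, aligning the tool with the box.

Request:
move_arm(
  plan=[
    [[0, 0, 0.08, 0.15, -0.2, 0, 0], [0, 0, 0.16, 0.3, -0.4, 0, 0], [0, 0, 0.24, 0.45, -0.6, 0, 0], [0, 0, 0.33, 0.6, -0.8, 0, 0], [0, 0, 0.33, 0.7, -1, 0, 0], [0, 0, 0.33, 0.7, -1, 0, 0], [0, 0, 0.33, 0.7, -1, 0, 0], [0, 0, 0.33, 0.7, -1, 0, 0]],
  ],
)

```text
t: 1.2
tcp_pos: [0.19, -0.4955, 0.2534]
tool_rot: [1.0, -0.012, 0.0, 0.001]
force: [0.5, -0.2, 0.5]
finger_gap: 0.995
```

Request:
move_arm(
  plan=[
    [[0, 0, 0, 0.12, -0.12, 0, 0], [0, 0, 0, 0.25, -0.25, 0, 0], [0, 0, 0, 0.37, -0.37, 0, 0], [0, 0, 0, 0.5, -0.5, 0, 0], [0, 0, 0, 0.62, -0.62, 0, 0], [0, 0, 0, 0.75, -0.75, 0, 0], [0, 0, 0, 0.87, -0.87, 0, 0], [0, 0, 0, 1, -1, 0, 0]],
  ],
)

```text
t: 2.2
tcp_pos: [0.2935, -0.396, 0.2533]
tool_rot: [1.0, -0.012, 0.0, 0.0]
force: [-0.2, -0.9, -0.4]
finger_gap: 1.002
```

Request:
move_arm(
  plan=[
    [[0, 0, 0, 0.12, -0.12, 0, 0], [0, 0, 0, 0.25, -0.25, 0, 0], [0, 0, 0, 0.37, -0.37, 0, 0], [0, 0, 0, 0.5, -0.5, 0, 0], [0, 0, 0, 0.62, -0.62, 0, 0], [0, 0, 0, 0.75, -0.75, 0, 0], [0, 0, 0, 0.87, -0.87, 0, 0], [0, 0, 0, 1, -1, 0, 0]],
  ],
)

```text
t: 3.2
tcp_pos: [0.3958, -0.2985, 0.2533]
tool_rot: [1.0, -0.012, -0.0, 0.0]
force: [0.6, 0.3, -0.3]
finger_gap: 1.004
```

Request:
move_arm(
  plan=[
    [[0, 0, 0, 0.08, -0.12, 0, 0], [0, 0, 0, 0.15, -0.25, 0, 0], [0, 0, 0, 0.22, -0.37, 0, 0], [0, 0, 0, 0.3, -0.5, 0, 0], [0, 0, 0, 0.37, -0.62, 0, 0], [0, 0, 0, 0.45, -0.75, 0, 0], [0, 0, 0, 0.52, -0.87, 0, 0], [0, 0, 0, 0.6, -1, 0, 0]],
  ],
)

```text
t: 4.2
tcp_pos: [0.458, -0.1999, 0.2533]
tool_rot: [1.0, -0.012, -0.0, 0.0]
force: [0.9, 0.4, -0.2]
finger_gap: 0.995
```

Request:
move_arm(
  plan=[
    [[0, 0, 0, 0, -0.12, 0, 0], [0, 0, 0, 0, -0.25, 0, 0], [0, 0, 0, 0, -0.37, 0, 0], [0, 0, 0, 0, -0.5, 0, 0], [0, 0, 0, 0, -0.62, 0, 0], [0, 0, 0, 0, -0.75, 0, 0], [0, 0, 0, 0, -0.87, 0, 0], [0, 0, 0, 0, -1, 0, 0]],
  ],
)

```text
t: 5.2
tcp_pos: [0.4599, -0.1, 0.2533]
tool_rot: [1.0, -0.012, 0.0, 0.0]
force: [0.9, 1.1, -0.6]
finger_gap: 1.002
```

Request:
move_arm(
  plan=[
    [[0, 0, 0, 0, -0.12, 0, 0], [0, 0, 0, 0, -0.25, 0, 0], [0, 0, 0, 0, -0.37, 0, 0], [0, 0, 0, 0, -0.5, 0, 0], [0, 0, 0, 0, -0.62, 0, 0], [0, 0, 0, 0, -0.75, 0, 0], [0, 0, 0, 0, -0.87, 0, 0], [0, 0, 0, 0, -1, 0, 0]],
  ],
)

```text
t: 6.2
tcp_pos: [0.4624, 0.0, 0.2533]
tool_rot: [1.0, -0.012, 0.0, 0.0]
force: [0.7, 0.2, -0.8]
finger_gap: 0.998
```

```bash
python3 - <<'E'
from h import *
np.set_printoptions(precision=4,suppress=True)
s=status.sense(); print(s["t"],s["tcp_pos"],s["q"])
w=snapshot("wrist"); print(w["T"],w["mtx"]); save(w,"d.png")
cv2.imwrite("pics/d.png",w["img"][:,:,::-1])
np.save("w.npy",w,allow_pickle=True)
E
```

```text
6.2 [0.4624 0.     0.2533] [-0.2423  0.3098  1.8264 -0.      1.0053  1.3529]
[[-0.0248  0.9485  0.3159  0.545 ]
 [-0.9997 -0.0236 -0.0075 -0.0016]
 [ 0.0004 -0.316   0.9488  0.3745]
 [ 0.      0.      0.      1.    ]] [[298.0462   0.     321.0548]
 [  0.     298.0462 199.8587]
 [  0.       0.       1.    ]]
```

View pics/d.png

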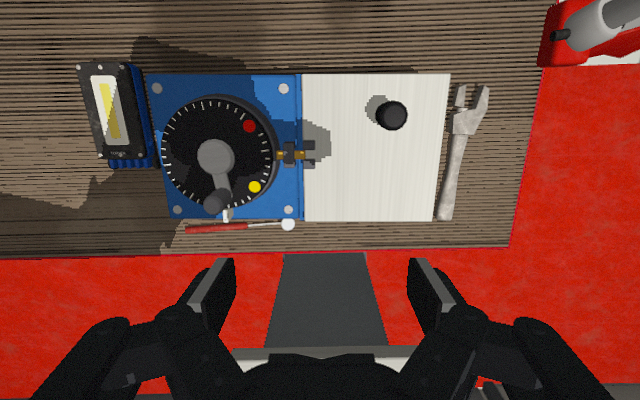

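The wrist view shows the dial around (216,155), red (249,126), yellow (254,187), crank knob (216,200), bolt (288,155), cover knob (391,115).

```bash
cat >> h.py <<'E'
YAW=-0.024
def dots(s,roi):
    hsv=cv2.cvtColor(s["img"],cv2.COLOR_RGB2HSV); o={}
    for n,lo,hi in(("red",(0,150,90),(6,255,255)),("yel",(24,150,90),(34,255,255))):
        m=np.zeros(hsv.shape[:2],np.uint8); x0,y0,x1,y1=roi
        m[y0:y1,x0:x1]=cv2.inRange(hsv,lo,hi)[y0:y1,x0:x1]
        k,l,st,c=cv2.connectedComponentsWithStats(m)
        if k>1:
            i=1+np.argmax(st[1:,4]); o[n]=(int(st[i,4]),pt(s,c[i],.094)[:2])
    return o
E
python3 - <<'E'
from h import *
np.set_printoptions(precision=4,suppress=True)
w=np.load("w.npy",allow_pickle=True).item()
o=dots(w,(160,90,285,212)); print(o)
r,y=o["red"][1],o["yel"][1]
d=r-y; n=np.array([-d[1],d[0]])/np.linalg.norm(d); C=(r+y)/2+n*.0340
v=r-C; print("C",C,"chord",np.linalg.norm(d),"theta",np.arctan2(v[1],v[0])-YAW-2.142)
g=cv2.cvtColor(w["img"],cv2.COLOR_RGB2GRAY)
m=(g<60).astype(np.uint8); m[:,:370]=0;m[:,415:]=0;m[:90]=0;m[140:]=0
c=max(cv2.findContours(m,0,2)[0],key=cv2.contourArea); print("knob px",cv2.minEnclosingCircle(c))
hsv=cv2.cvtColor(w["img"],cv2.COLOR_RGB2HSV)
for n,mm,z in(("white",cv2.inRange(hsv,(0,0,150),(40,50,255)),.072),("blue",cv2.inRange(hsv,(100,120,60),(125,255,255)),.066)):
    mm[:60]=0;mm[225:]=0;mm[:,:145]=0;mm[:,455:]=0
    c=max(cv2.findContours(mm,0,2)[0],key=cv2.contourArea)
    R=cv2.minAreaRect(np.array([pt(w,p,z)[:2] for p in c[:,0]],np.float32));print(n,R,cv2.boxPoints(R).round(4).tolist())
for u in((391,110),(391,115),(392,117)): print(u,pt(w,u,.1065),pt(w,u,.0985))
print("crank pred px",proj(w,[C[0]-.0358,C[1]-.0042,.1325]))
b=cv2.inRange(hsv,(14,120,80),(23,255,255)); ys,xs=np.nonzero(b[140:170,265:320]); print("bolt px",xs.min()+265,xs.max()+265,ys.mean()+140,len(xs)); 
print(pt(w,(xs.min()+265,155),.08),pt(w,(xs.max()+265,155),.08))
E
```

```text
{'red': (120, array([0.5248, 0.0649])), 'yel': (122, array([0.4671, 0.0655]))}
C [0.4963 0.0992] chord 0.05773826223742437 theta -2.9955382904422905
knob px ((390.5, 114.5), 15.890348434448242)
white ((0.4928378164768219, -0.05172048509120941), (0.13915817439556122, 0.14850005507469177), 88.56806182861328) [[0.41690000891685486, -0.11940000206232071], [0.5652999877929688, -0.12309999763965607], [0.5687999725341797, 0.01600000075995922], [0.4203000068664551, 0.019700000062584877]]
blue ((0.4972231686115265, 0.09326171875), (0.14867989718914032, 0.14762136340141296), 88.6791000366211) [[0.42170000076293945, 0.020600000396370888], [0.5692999958992004, 0.01720000058412552], [0.572700023651123, 0.16590000689029694], [0.4250999987125397, 0.16930000483989716]]
(391, 110) [ 0.5357 -0.0616  0.1065] [ 0.5354 -0.0634  0.0985]
(391, 115) [ 0.5315 -0.0618  0.1065] [ 0.5311 -0.0636  0.0985]
(392, 117) [ 0.5298 -0.0627  0.1065] [ 0.5294 -0.0646  0.0985]
crank pred px [211.1838 206.7528]
bolt px 276 304 154.43661971830986 142
[0.4949 0.0442 0.08  ] [0.4942 0.0165 0.08  ]
```

Request:
move_arm(
  plan=[
    [[0, 0, 0, -0.01, -0.2, 0, 0], [0, 0, 0, -0.02, -0.4, 0, 0], [0, 0, 0, -0.03, -0.6, 0.1, 0], [0, 0, 0, -0.04, -0.8, 0.3, 0], [0, 0, 0, -0.045, -0.94, 0.5, 0], [0, 0, 0, -0.045, -0.94, 0.7, 0], [0, 0, 0, -0.045, -0.94, 0.85, 0], [0, 0, 0, -0.045, -0.94, 0.95, 0]],
  ],
)

```text
t: 7.25
tcp_pos: [0.46, 0.0935, 0.1576]
tool_rot: [1.0, -0.012, -0.0, 0.0]
force: [-0.4, -0.6, -0.4]
finger_gap: 1.002
```

```bash
python3 - <<'E'
from h import *
s=status.sense(); print(s["t"],s["tcp_pos"],s["tool_rot"])
w=snapshot("wrist"); save(w,"e.png")
E
```

```text
7.25 [0.46004658 0.09347093 0.15762595] [ 9.99926528e-01 -1.21168637e-02 -3.45965746e-04  8.95653177e-06]
```

View pics/e.png

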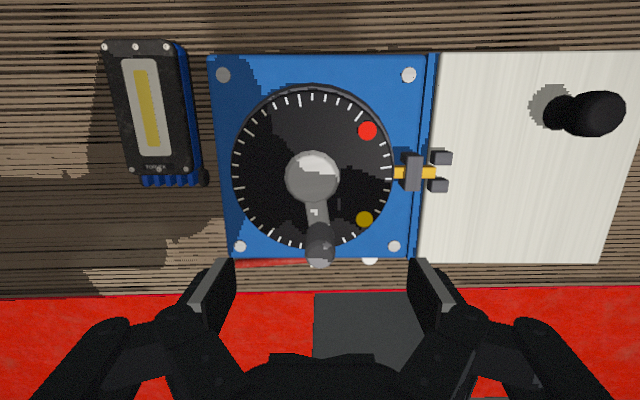

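The knob (320,250) is centred between the fingers. I'll lower and grip.

Request:
move_arm(
  plan=[
    [[0, 0, 0, 0, 0, 0.15, 0], [0, 0, 0, 0, 0, 0.34, 0.3], [0, 0, 0, 0, 0, 0.34, 0.6], [0, 0, 0, 0, 0, 0.34, 1], [0, 0, 0, 0, 0, 0.34, 1], [0, 0, 0, 0, 0, 0.34, 1], [0, 0, 0, 0, 0, 0.34, 1], [0, 0, 0, 0, 0, 0.34, 1]],
  ],
  force=30,
)

```text
t: 8.3
tcp_pos: [0.4608, 0.0933, 0.1251]
tool_rot: [1.0, -0.012, 0.001, 0.0]
force: [-0.7, -0.1, 6.9]
finger_gap: 0.193
```

```bash
python3 - <<'E'
from h import *
np.set_printoptions(precision=4,suppress=True)
s=status.sense(); print(s["t"],s["tcp_pos"],s["tool_rot"],s["force"],s["finger_gap"])
w=snapshot("wrist"); save(w,"f.png")
o=dots(w,(160,20,460,300)); print(o)
E
```

```text
8.3 [0.4608 0.0933 0.1251] [ 0.9999 -0.0122  0.001   0.    ] [-0.6829 -0.1217  6.8709] 0.19307670257456896
{'red': (421, array([0.5258, 0.0653])), 'yel': (296, array([0.4678, 0.0642]))}
```

View pics/f.png

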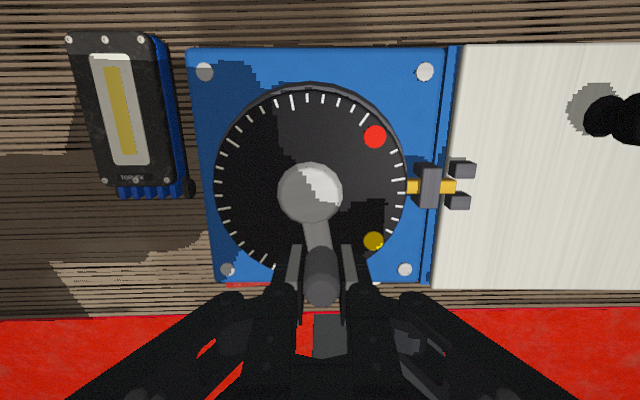

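Gripped: knob between pads at (320,280), red (375,137), yellow (374,241). Next, the arc numbers.

```bash
cat >> h.py <<'E'
def arc(t0,t1,off=(0,0),dz=0,n=8,ease=None):
    """rows for crank from t0 to t1; off: start correction (box x,y, m)"""
    f=np.array(ease) if ease else np.arange(1,n+1)/n
    t=t0+(t1-t0)*f
    return np.c_[.36*(np.cos(t)-np.cos(t0))+off[0]*10,-.36*(np.sin(t)-np.sin(t0))-off[1]*10,np.full(len(t),dz)].round(2).tolist()
E
python3 - <<'E'
from h import *
a=-2.985
for k in range(3): print(arc(a-2.4*k,a-2.4*(k+1),dz=-.03 if k==0 else 0))
E
```

```text
[[-0.0, -0.11, -0.03], [0.03, -0.21, -0.03], [0.09, -0.3, -0.03], [0.17, -0.37, -0.03], [0.27, -0.41, -0.03], [0.38, -0.42, -0.03], [0.49, -0.39, -0.03], [0.58, -0.34, -0.03]]
[[0.07, 0.08, 0.0], [0.12, 0.18, 0.0], [0.14, 0.28, 0.0], [0.12, 0.39, 0.0], [0.07, 0.49, 0.0], [-0.0, 0.56, 0.0], [-0.09, 0.62, 0.0], [-0.2, 0.64, 0.0]]
[[-0.11, -0.01, 0.0], [-0.21, -0.05, 0.0], [-0.29, -0.12, 0.0], [-0.35, -0.21, 0.0], [-0.38, -0.31, 0.0], [-0.38, -0.42, 0.0], [-0.35, -0.52, 0.0], [-0.29, -0.61, 0.0]]
```

Request:
move_arm(
  plan=[
    [[0, 0, 0, 0, -0.11, -0.03, 1], [0, 0, 0, 0.03, -0.21, -0.03, 1], [0, 0, 0, 0.09, -0.3, -0.03, 1], [0, 0, 0, 0.17, -0.37, -0.03, 1], [0, 0, 0, 0.27, -0.41, -0.03, 1], [0, 0, 0, 0.38, -0.42, -0.03, 1], [0, 0, 0, 0.49, -0.39, -0.03, 1], [0, 0, 0, 0.58, -0.34, -0.03, 1]],
  ],
)

```text
t: 9.35
tcp_pos: [0.5185, 0.1269, 0.1257]
tool_rot: [1.0, -0.012, -0.001, -0.001]
force: [-0.9, 3.1, -20.8]
finger_gap: 0.192
```

```bash
python3 - <<'E'
from h import *
np.set_printoptions(precision=4,suppress=True)
s=status.sense(); print(s["t"],s["tcp_pos"],s["tool_rot"],s["force"],s["finger_gap"])
v=s["tcp_pos"][:2]-[.496,.098]; print(np.hypot(*v),np.arctan2(v[1],v[0])-YAW-2*np.pi)
E
```

```text
9.35 [0.5185 0.1269 0.1257] [ 0.9999 -0.0125 -0.0013 -0.0009] [ -0.9443   3.097  -20.7795] 0.191798906350069
0.03663848715351492 -5.350621192896747
```

Pulling up on the captive knob (z stiffness is about 9 N/mm), so I'll bring z back 2 mm and continue.

Request:
move_arm(
  plan=[
    [[0, 0, 0, 0.07, 0.08, 0.02, 1], [0, 0, 0, 0.12, 0.18, 0.02, 1], [0, 0, 0, 0.14, 0.28, 0.02, 1], [0, 0, 0, 0.12, 0.39, 0.02, 1], [0, 0, 0, 0.07, 0.49, 0.02, 1], [0, 0, 0, 0, 0.56, 0.02, 1], [0, 0, 0, -0.09, 0.62, 0.02, 1], [0, 0, 0, -0.2, 0.64, 0.02, 1]],
  ],
)

```text
t: 10.35
tcp_pos: [0.4978, 0.0625, 0.1255]
tool_rot: [1.0, -0.013, 0.001, -0.0]
force: [2.8, 8.2, -14.5]
finger_gap: 0.199
```

```bash
cat > st.py <<'E'
from h import *
import sys
np.set_printoptions(precision=4,suppress=True)
C=np.array([.496,.098])
def show(near):
    s=status.sense(); v=s["tcp_pos"][:2]-C
    th=np.arctan2(v[1],v[0])-YAW; th+=2*np.pi*round((near-th)/2/np.pi)
    u=np.array([-v[1],v[0]])/np.hypot(*v)
    print("t%.2f"%s["t"],s["tcp_pos"],"F",s["force"],"r %.4f th %.3f Ft %.1f Fr %.1f"%(np.hypot(*v),th,s["force"][:2]@u,s["force"][:2]@v/np.hypot(*v)))
    return s
if __name__=="__main__": show(float(sys.argv[1]))
E
python3 st.py -7.785
```

```text
t10.35 [0.4978 0.0625 0.1255] F [  2.773    8.1669 -14.5126] r 0.0356 th -7.778 Ft 3.2 Fr -8.0
```

```bash
python3 - <<'E'
from h import *
from scipy.optimize import least_squares
P=np.array([(.4608,.0933),(.5185,.1269),(.4978,.0625)])
r=least_squares(lambda c:np.r_[np.hypot(*(P-c[:2]).T)-.036],[.496,.098]);print(r.x,r.fun)
print(arc(-7.785,-10.185,off=(0,.001),dz=.015))
E
```

```text
[0.49642347 0.0984701 ] [-3.30643645e-06 -5.11291672e-06 -3.56589122e-06]
[[-0.11, -0.02, 0.02], [-0.21, -0.06, 0.02], [-0.29, -0.13, 0.02], [-0.35, -0.22, 0.02], [-0.38, -0.32, 0.02], [-0.38, -0.43, 0.02], [-0.35, -0.53, 0.02], [-0.29, -0.62, 0.02]]
```

Request:
move_arm(
  plan=[
    [[0, 0, 0, -0.11, -0.02, 0.015, 1], [0, 0, 0, -0.21, -0.06, 0.015, 1], [0, 0, 0, -0.29, -0.13, 0.015, 1], [0, 0, 0, -0.35, -0.22, 0.015, 1], [0, 0, 0, -0.38, -0.32, 0.015, 1], [0, 0, 0, -0.38, -0.43, 0.015, 1], [0, 0, 0, -0.35, -0.53, 0.015, 1], [0, 0, 0, -0.29, -0.62, 0.015, 1]],
  ],
)

```text
t: 11.35
tcp_pos: [0.4713, 0.1249, 0.1252]
tool_rot: [1.0, -0.011, 0.002, 0.001]
force: [2.7, -8.2, 3.5]
finger_gap: 0.195
```

```bash
sed -i 's/\[.496,.098\]/[.4964,.0985]/' st.py; python3 st.py -10.185
```

```text
t11.35 [0.4713 0.1249 0.1252] F [ 2.6679 -8.2391  3.4905] r 0.0364 th -10.210 Ft 3.8 Fr -7.8
```

```bash
python3 - <<'E'
from h import *
print(arc(-10.21,-11.48,off=(.0005,-.0005),ease=[.17,.34,.5,.67,.83,.93,1,1]))
E
```

```text
[[0.07, -0.04, 0.0], [0.13, -0.08, 0.0], [0.21, -0.1, 0.0], [0.28, -0.1, 0.0], [0.36, -0.09, 0.0], [0.4, -0.07, 0.0], [0.43, -0.06, 0.0], [0.43, -0.06, 0.0]]
```

Request:
move_arm(
  plan=[
    [[0, 0, 0, 0.07, -0.04, 0, 1], [0, 0, 0, 0.13, -0.08, 0, 1], [0, 0, 0, 0.21, -0.1, 0, 1], [0, 0, 0, 0.28, -0.1, 0, 1], [0, 0, 0, 0.36, -0.09, 0, 1], [0, 0, 0, 0.4, -0.07, 0, 1], [0, 0, 0, 0.43, -0.06, 0, 1], [0, 0, 0, 0.43, -0.06, 0, 1]],
  ],
)

```text
t: 12.35
tcp_pos: [0.5122, 0.131, 0.1252]
tool_rot: [1.0, -0.012, -0.0, -0.0]
force: [-2.6, 0.4, 8.0]
finger_gap: 0.195
```

```bash
cat >> h.py <<'E'
def dang(s,roi,C,name):
    o=dots(s,roi)
    if name not in o: print("no",name); return
    v=o[name][1]-C; print(name,o[name],"r",np.hypot(*v),"short of pointer (ccw+):",(np.arctan2(v[1],v[0])-YAW-np.pi+np.pi)%(2*np.pi)-np.pi)
E
python3 st.py -11.48; python3 - <<'E'
from h import *
C=np.array([.4964,.0985])
for n in("wrist","side","top"):
    s=snapshot(n); save(s,"g_%s.png"%n)
    p=proj(s,[*C,.094]).astype(int); print(n,p); R=dict(wrist=130,side=60,top=40)[n]
    x0,y0,x1,y1=max(p[0]-R,0),max(p[1]-R,0),p[0]+R,p[1]+R
    dang(s,(x0,y0,x1,y1),C,"red")
    im=s["img"][y0:y1,x0:x1,::-1]; cv2.imwrite("pics/gc_%s.png"%n,cv2.resize(im,(260,260)))
cv2.imwrite("pics/g.png",np.hstack([cv2.resize(cv2.imread("pics/gc_%s.png"%n),(260,260)) for n in("wrist","side","top")]))
E
```

```text
t12.35 [0.5122 0.131  0.1252] F [-2.5979  0.3839  8.0117] r 0.0362 th -11.424 Ft 2.5 Fr -0.8
wrist [377 275]
red (106, array([0.43768346, 0.13553195])) r 0.0694190017525657 short of pointer (ccw+): -0.5386807465937857
side [312 191]
red (75, array([ 0.48707434, -0.07923646])) r 0.17798094474102522 short of pointer (ccw+): 1.5423753657739026
top [313 189]
no red
```

View pics/g.png

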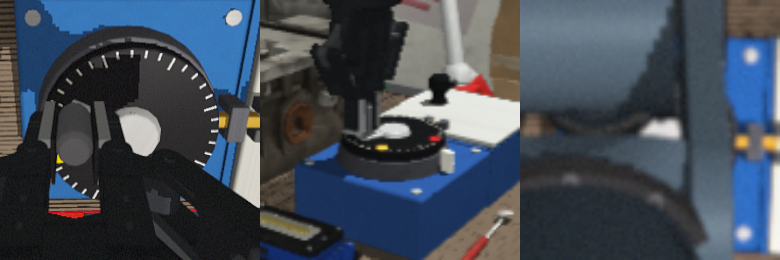

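The side crop shows red at about native (333,195) just short of the pointer at about (341,204). I'll restrict the region and measure there.

```bash
cat > ck.py <<'E'
from h import *
import sys
C=np.array([.4964,.0985])
s=snapshot("side"); p=proj(s,[*C,.094]).astype(int)
for n in sys.argv[1:]: dang(s,(p[0]-52,p[1]-8,p[0]+52,p[1]+25),C,n)
E
python3 ck.py red yel; python3 - <<'E'
from h import *
print(arc(-11.424,-11.58,off=(.0,.0),ease=[.33,.66,1,1,1,1,1,1]))
E
```

```text
red (10, array([0.45136634, 0.09297882])) r 0.04537084563811378 short of pointer (ccw+): 0.14599249541661408
yel (4, array([0.48030109, 0.14194114])) r 0.046328257354730285 short of pointer (ccw+): -1.1918964083040497
[[0.02, 0.01, 0.0], [0.03, 0.02, 0.0], [0.05, 0.03, 0.0], [0.05, 0.03, 0.0], [0.05, 0.03, 0.0], [0.05, 0.03, 0.0], [0.05, 0.03, 0.0], [0.05, 0.03, 0.0]]
```

Request:
move_arm(
  plan=[
    [[0, 0, 0, 0.015, 0.008, 0, 1], [0, 0, 0, 0.03, 0.017, 0, 1], [0, 0, 0, 0.045, 0.025, 0, 1], [0, 0, 0, 0.045, 0.025, 0, 1], [0, 0, 0, 0.045, 0.025, 0, 1], [0, 0, 0, 0.045, 0.025, 0, 1], [0, 0, 0, 0.045, 0.025, 0, 1], [0, 0, 0, 0.045, 0.025, 0, 1]],
  ],
)

```text
t: 13.55
tcp_pos: [0.5166, 0.1285, 0.1252]
tool_rot: [1.0, -0.012, -0.0, -0.001]
force: [-3.0, 0.5, 8.5]
finger_gap: 0.199
```

```bash
python3 st.py -11.56; python3 ck.py red yel
```

```text
t13.55 [0.5166 0.1285 0.1252] F [-2.9535  0.4565  8.5027] r 0.0362 th -11.564 Ft 2.7 Fr -1.3
red (10, array([0.45040171, 0.09926434])) r 0.0460046403101335 short of pointer (ccw+): 0.007384836837986075
yel (7, array([0.4875676 , 0.14286315])) r 0.045233838183177055 short of pointer (ccw+): -1.3502728928425711
```

Red is on the pointer (TCP -11.564, vision 0.007 rad off). Now counter-clockwise to -3.883.

```bash
python3 - <<'E'
from h import *
a=-11.564
for k in range(3): print(arc(a+2.4*k,a+2.4*(k+1)))
E
```

```text
[[-0.1, -0.04, 0.0], [-0.21, -0.06, 0.0], [-0.31, -0.04, 0.0], [-0.41, 0.01, 0.0], [-0.48, 0.09, 0.0], [-0.53, 0.18, 0.0], [-0.55, 0.29, 0.0], [-0.54, 0.4, 0.0]]
[[0.04, 0.1, 0.0], [0.11, 0.18, 0.0], [0.2, 0.24, 0.0], [0.31, 0.27, 0.0], [0.42, 0.26, 0.0], [0.52, 0.22, 0.0], [0.6, 0.16, 0.0], [0.67, 0.07, 0.0]]
[[0.03, -0.1, 0.0], [0.04, -0.21, 0.0], [0.01, -0.31, 0.0], [-0.05, -0.4, 0.0], [-0.13, -0.47, 0.0], [-0.23, -0.52, 0.0], [-0.34, -0.53, 0.0], [-0.44, -0.5, 0.0]]
```

Request:
move_arm(
  plan=[
    [[0, 0, 0, -0.1, -0.04, -0.01, 1], [0, 0, 0, -0.21, -0.06, -0.01, 1], [0, 0, 0, -0.31, -0.04, -0.01, 1], [0, 0, 0, -0.41, 0.01, -0.01, 1], [0, 0, 0, -0.48, 0.09, -0.01, 1], [0, 0, 0, -0.53, 0.18, -0.01, 1], [0, 0, 0, -0.55, 0.29, -0.01, 1], [0, 0, 0, -0.54, 0.4, -0.01, 1]],
  ],
)

```text
t: 14.6
tcp_pos: [0.4618, 0.0882, 0.1252]
tool_rot: [1.0, -0.012, 0.0, -0.0]
force: [2.7, 3.5, 3.1]
finger_gap: 0.199
```

```bash
python3 st.py -9.16
```

```text
t14.60 [0.4618 0.0882 0.1252] F [2.7448 3.5416 3.0739] r 0.0361 th -9.112 Ft -2.6 Fr -3.6
```

Request:
move_arm(
  plan=[
    [[0, 0, 0, 0.04, 0.1, 0, 1], [0, 0, 0, 0.11, 0.18, 0, 1], [0, 0, 0, 0.2, 0.24, 0, 1], [0, 0, 0, 0.31, 0.27, 0, 1], [0, 0, 0, 0.42, 0.26, 0, 1], [0, 0, 0, 0.52, 0.22, 0, 1], [0, 0, 0, 0.6, 0.16, 0, 1], [0, 0, 0, 0.67, 0.07, 0, 1]],
  ],
)

```text
t: 15.6
tcp_pos: [0.5272, 0.0796, 0.125]
tool_rot: [1.0, -0.012, -0.003, 0.0]
force: [-4.8, 0.0, 10.5]
finger_gap: 0.196
```

```bash
python3 st.py -6.76
```

```text
t15.60 [0.5272 0.0796 0.125 ] F [-4.7738  0.0038 10.5138] r 0.0361 th -6.811 Ft -2.5 Fr -4.1
```

Request:
move_arm(
  plan=[
    [[0, 0, 0, 0.03, -0.1, 0, 1], [0, 0, 0, 0.04, -0.21, 0, 1], [0, 0, 0, 0.01, -0.31, 0, 1], [0, 0, 0, -0.05, -0.4, 0, 1], [0, 0, 0, -0.13, -0.47, 0, 1], [0, 0, 0, -0.23, -0.52, 0, 1], [0, 0, 0, -0.34, -0.53, 0, 1], [0, 0, 0, -0.44, -0.5, 0, 1]],
  ],
)

```text
t: 16.6
tcp_pos: [0.4858, 0.1329, 0.1252]
tool_rot: [1.0, -0.013, 0.0, -0.002]
force: [0.3, 7.1, 7.6]
finger_gap: 0.195
```

```bash
python3 st.py -4.36; python3 ck.py red yel
```

```text
t16.60 [0.4858 0.1329 0.1252] F [0.2855 7.0894 7.6011] r 0.0360 th -4.390 Ft -2.4 Fr 6.7
red (10, array([0.46506963, 0.06511393])) r 0.04578451616953599 short of pointer (ccw+): 0.8411522529926776
yel (4, array([0.45684647, 0.12027662])) r 0.04515199274316451 short of pointer (ccw+): -0.4792736000339639
```

```bash
python3 - <<'E'
from h import *
print(arc(-4.39,-3.95,off=(-.0002,.0006),ease=[.2,.4,.6,.8,.9,1,1,1]))
E
```

```text
[[-0.03, 0.01, 0.0], [-0.06, 0.02, 0.0], [-0.09, 0.04, 0.0], [-0.11, 0.05, 0.0], [-0.12, 0.06, 0.0], [-0.14, 0.08, 0.0], [-0.14, 0.08, 0.0], [-0.14, 0.08, 0.0]]
```

Request:
move_arm(
  plan=[
    [[0, 0, 0, -0.03, 0.01, -0.01, 1], [0, 0, 0, -0.06, 0.02, -0.01, 1], [0, 0, 0, -0.09, 0.04, -0.01, 1], [0, 0, 0, -0.11, 0.05, -0.01, 1], [0, 0, 0, -0.12, 0.06, -0.01, 1], [0, 0, 0, -0.14, 0.08, -0.01, 1], [0, 0, 0, -0.14, 0.08, -0.01, 1], [0, 0, 0, -0.14, 0.08, -0.01, 1]],
  ],
)

```text
t: 17.65
tcp_pos: [0.4705, 0.1235, 0.1253]
tool_rot: [1.0, -0.012, -0.002, 0.0]
force: [-3.1, 3.4, -0.1]
finger_gap: 0.197
```

```bash
python3 st.py -3.95; python3 ck.py red yel; python3 - <<'E'
from h import *
s=snapshot("side"); save(s,"k.png",(250,160,380,230),6)
s=snapshot("wrist"); print(dots(s,(300,150,639,399)))
E
```

```text
t17.65 [0.4705 0.1235 0.1253] F [-3.1419  3.4213 -0.0891] r 0.0360 th -3.885 Ft -0.3 Fr 4.6
red (6, array([0.48427623, 0.05550579])) r 0.04467088658290611 short of pointer (ccw+): 1.3199468451587943
yel (5, array([0.45048487, 0.1000035 ])) r 0.045939734805094085 short of pointer (ccw+): -0.008733509988047672
{'red': (9943, array([ 0.39657788, -0.03576952])), 'yel': (7, array([0.4526925 , 0.09460555]))}
```

View pics/k.png

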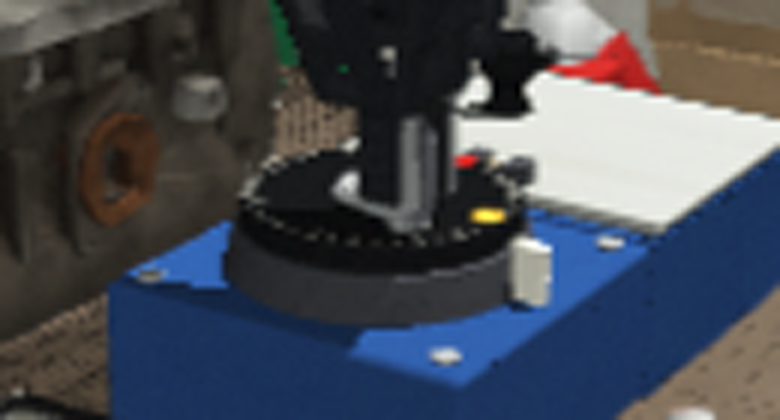

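Yellow (488,215 in crop) is on the pointer: TCP -3.885 against a target of -3.883. Next is clockwise 2.3 rad, still short of the catch window.

```bash
python3 - <<'E'
from h import *
print(arc(-3.885,-6.185,off=(-.0003,.0003)))
E
```

```text
[[0.08, -0.07, 0.0], [0.17, -0.11, 0.0], [0.27, -0.12, 0.0], [0.38, -0.1, 0.0], [0.47, -0.05, 0.0], [0.54, 0.02, 0.0], [0.6, 0.11, 0.0], [0.62, 0.21, 0.0]]
```

Request:
move_arm(
  plan=[
    [[0, 0, 0, 0.08, -0.07, 0, 1], [0, 0, 0, 0.17, -0.11, 0, 1], [0, 0, 0, 0.27, -0.12, 0, 1], [0, 0, 0, 0.38, -0.1, 0, 1], [0, 0, 0, 0.47, -0.05, 0, 1], [0, 0, 0, 0.54, 0.02, 0, 1], [0, 0, 0, 0.6, 0.11, 0, 1], [0, 0, 0, 0.62, 0.21, 0, 1]],
  ],
  force=20,
)

```text
t: 18.8
tcp_pos: [0.5325, 0.1009, 0.1253]
tool_rot: [1.0, -0.013, -0.002, -0.001]
force: [-7.1, 2.4, -3.3]
finger_gap: 0.195
```

```bash
python3 st.py -6.185; python3 - <<'E'
from h import *
a=-6.13
for k in range(3): print(arc(a,a-.2)[-1]); a-=.2
E
```

```text
t18.80 [0.5325 0.1009 0.1253] F [-7.1177  2.3993 -3.2991] r 0.0362 th -6.194 Ft 2.9 Fr -6.9
[0.0, 0.07, 0.0]
[-0.01, 0.07, 0.0]
[-0.02, 0.07, 0.0]
```

Request:
move_arm(
  plan=[
    [[0, 0, 0, 0, 0.012, 0, 1], [0, 0, 0, 0, 0.024, 0, 1], [0, 0, 0, -0.002, 0.036, 0, 1], [0, 0, 0, -0.004, 0.048, 0, 1], [0, 0, 0, -0.006, 0.06, 0, 1], [0, 0, 0, -0.007, 0.07, 0, 1], [0, 0, 0, -0.008, 0.08, 0, 1], [0, 0, 0, -0.008, 0.08, 0, 1]],
  ],
)

```text
t: 19.8
tcp_pos: [0.5321, 0.0934, 0.1254]
tool_rot: [1.0, -0.013, -0.001, -0.001]
force: [-4.2, 2.5, -6.2]
finger_gap: 0.199
```

```bash
python3 st.py -6.4; python3 - <<'E'
from h import *
s=status.sense()
sh=np.array([(0,0),(.58,-.34),(-.2,.64),(-.29,-.62),(.43,-.06),(.045,.025),(-.54,.4),(.67,.07),(-.44,-.5),(-.14,.08),(.62,.21),(-.008,.08)])
psi=-.0242; X=np.array([np.cos(psi),np.sin(psi)]);Y=np.array([np.sin(psi),-np.cos(psi)])
c=np.cumsum(sh*.1,0); cw=c[:,:1]*X+c[:,1:]*Y
m=np.array([(.4608,.0933),(.5185,.1269),(.4978,.0625),(.4713,.1249),(.5122,.131),(.5166,.1285),(.4618,.0882),(.5272,.0796),(.4858,.1329),(.4705,.1235),(.5325,.1009),s["tcp_pos"][:2]])
F=np.array([(-.7,-.1),(-.9,3.1),(2.8,8.2),(2.7,-8.2),(-2.6,.4),(-3,.5),(2.7,3.5),(-4.8,0),(.3,7.1),(-3.1,3.4),(-7.1,2.4),s["force"][:2]])
d=m-cw
for i in(0,1):
    A=np.c_[d[:,i],np.ones(len(d))]; r=np.linalg.lstsq(A,F[:,i],rcond=None)[0]; print("xy"[i],"K N/mm",r[0]/1000,"resid",(A@r-F[:,i]).round(1))
E
```

```text
t19.80 [0.5321 0.0934 0.1254] F [-4.2071  2.5267 -6.1579] r 0.0361 th -6.401 Ft 1.9 Fr -4.5
x K N/mm 2.233712231913436 resid [ 2.  -0.2 -2.   0.3  0.6  0.9 -4.5 -0.1 -2.1 -1.2  4.   2.4]
y K N/mm 1.7751766933214232 resid [ 1.4  0.  -6.7  9.2  2.6  2.7 -3.1  0.4 -2.7 -2.1 -1.3 -0.6]
```

Request:
move_arm(
  plan=[
    [[0, 0, 0, -0.001, 0.004, 0.005, 1], [0, 0, 0, -0.002, 0.008, 0.005, 1], [0, 0, 0, -0.003, 0.012, 0.005, 1], [0, 0, 0, -0.004, 0.016, 0.005, 1], [0, 0, 0, -0.005, 0.019, 0.005, 1], [0, 0, 0, -0.006, 0.022, 0.005, 1], [0, 0, 0, -0.006, 0.022, 0.005, 1], [0, 0, 0, -0.006, 0.022, 0.005, 1]],
  ],
)

```text
t: 20.8
tcp_pos: [0.5318, 0.0912, 0.1253]
tool_rot: [1.0, -0.013, -0.001, -0.001]
force: [-5.6, 3.0, -2.3]
finger_gap: 0.2
```

```bash
python3 st.py -6.46
```

```text
t20.80 [0.5318 0.0912 0.1253] F [-5.6412  3.0103 -2.3303] r 0.0361 th -6.463 Ft 1.8 Fr -6.1
```

Request:
move_arm(
  plan=[
    [[0, 0, 0, -0.002, 0.004, 0, 1], [0, 0, 0, -0.003, 0.008, 0, 1], [0, 0, 0, -0.005, 0.012, 0, 1], [0, 0, 0, -0.006, 0.016, 0, 1], [0, 0, 0, -0.007, 0.02, 0, 1], [0, 0, 0, -0.008, 0.023, 0, 1], [0, 0, 0, -0.008, 0.023, 0, 1], [0, 0, 0, -0.008, 0.023, 0, 1]],
  ],
)

```text
t: 21.8
tcp_pos: [0.5312, 0.089, 0.1253]
tool_rot: [1.0, -0.013, -0.0, -0.001]
force: [-3.6, 3.4, -3.5]
finger_gap: 0.196
```

Request:
move_arm(
  plan=[
    [[0, 0, 0, -0.002, 0.004, 0, 1], [0, 0, 0, -0.003, 0.008, 0, 1], [0, 0, 0, -0.005, 0.012, 0, 1], [0, 0, 0, -0.006, 0.016, 0, 1], [0, 0, 0, -0.007, 0.02, 0, 1], [0, 0, 0, -0.008, 0.023, 0, 1], [0, 0, 0, -0.008, 0.023, 0, 1], [0, 0, 0, -0.008, 0.023, 0, 1]],
  ],
)

```text
t: 22.8
tcp_pos: [0.5304, 0.0864, 0.1253]
tool_rot: [1.0, -0.012, -0.0, -0.0]
force: [-4.1, 2.4, -2.4]
finger_gap: 0.195
```

```bash
python3 st.py -6.58
```

```text
t22.80 [0.5304 0.0864 0.1253] F [-4.148   2.4206 -2.4032] r 0.0361 th -6.600 Ft 0.9 Fr -4.7
```

Request:
move_arm(
  plan=[
    [[0, 0, 0, -0.002, 0.004, 0, 1], [0, 0, 0, -0.003, 0.007, 0, 1], [0, 0, 0, -0.005, 0.011, 0, 1], [0, 0, 0, -0.007, 0.015, 0, 1], [0, 0, 0, -0.008, 0.018, 0, 1], [0, 0, 0, -0.01, 0.022, 0, 1], [0, 0, 0, -0.01, 0.022, 0, 1], [0, 0, 0, -0.01, 0.022, 0, 1]],
  ],
)

```text
t: 23.8
tcp_pos: [0.5296, 0.0845, 0.1253]
tool_rot: [1.0, -0.012, 0.0, -0.001]
force: [-3.7, 3.9, -3.7]
finger_gap: 0.196
```

Request:
move_arm(
  plan=[
    [[0, 0, 0, -0.002, 0.004, 0, 1], [0, 0, 0, -0.004, 0.007, 0, 1], [0, 0, 0, -0.006, 0.011, 0, 1], [0, 0, 0, -0.008, 0.015, 0, 1], [0, 0, 0, -0.009, 0.018, 0, 1], [0, 0, 0, -0.011, 0.022, 0, 1], [0, 0, 0, -0.011, 0.022, 0, 1], [0, 0, 0, -0.011, 0.022, 0, 1]],
  ],
)

```text
t: 24.8
tcp_pos: [0.5286, 0.0822, 0.1254]
tool_rot: [1.0, -0.012, 0.0, -0.0]
force: [-3.4, 3.7, -2.6]
finger_gap: 0.197
```

Request:
move_arm(
  plan=[
    [[0, 0, 0, -0.002, 0.004, 0, 1], [0, 0, 0, -0.004, 0.007, 0, 1], [0, 0, 0, -0.006, 0.011, 0, 1], [0, 0, 0, -0.008, 0.014, 0, 1], [0, 0, 0, -0.01, 0.018, 0, 1], [0, 0, 0, -0.012, 0.021, 0, 1], [0, 0, 0, -0.012, 0.021, 0, 1], [0, 0, 0, -0.012, 0.021, 0, 1]],
  ],
)

```text
t: 25.8
tcp_pos: [0.5272, 0.0798, 0.1253]
tool_rot: [1.0, -0.012, 0.0, 0.0]
force: [-3.1, 2.4, -3.5]
finger_gap: 0.198
```

Request:
move_arm(
  plan=[
    [[0, 0, 0, -0.002, 0.003, 0, 1], [0, 0, 0, -0.004, 0.007, 0, 1], [0, 0, 0, -0.007, 0.01, 0, 1], [0, 0, 0, -0.009, 0.013, 0, 1], [0, 0, 0, -0.011, 0.017, 0, 1], [0, 0, 0, -0.013, 0.02, 0, 1], [0, 0, 0, -0.013, 0.02, 0, 1], [0, 0, 0, -0.013, 0.02, 0, 1]],
  ],
)

```text
t: 26.8
tcp_pos: [0.5258, 0.0777, 0.1254]
tool_rot: [1.0, -0.012, 0.0, 0.0]
force: [-1.6, 2.3, -4.2]
finger_gap: 0.199
```

Request:
move_arm(
  plan=[
    [[0, 0, 0, -0.002, 0.003, 0, 1], [0, 0, 0, -0.005, 0.006, 0, 1], [0, 0, 0, -0.007, 0.01, 0, 1], [0, 0, 0, -0.009, 0.013, 0, 1], [0, 0, 0, -0.012, 0.016, 0, 1], [0, 0, 0, -0.014, 0.019, 0, 1], [0, 0, 0, -0.014, 0.019, 0, 1], [0, 0, 0, -0.014, 0.019, 0, 1]],
  ],
)

```text
t: 27.8
tcp_pos: [0.5243, 0.0759, 0.1253]
tool_rot: [1.0, -0.012, 0.0, 0.0]
force: [-1.1, 2.7, -4.4]
finger_gap: 0.197
```

Request:
move_arm(
  plan=[
    [[0, 0, 0, -0.003, 0.003, 0, 1], [0, 0, 0, -0.005, 0.006, 0, 1], [0, 0, 0, -0.008, 0.009, 0, 1], [0, 0, 0, -0.01, 0.012, 0, 1], [0, 0, 0, -0.013, 0.015, 0, 1], [0, 0, 0, -0.015, 0.018, 0, 1], [0, 0, 0, -0.015, 0.018, 0, 1], [0, 0, 0, -0.015, 0.018, 0, 1]],
  ],
)

```text
t: 28.8
tcp_pos: [0.5225, 0.0739, 0.1253]
tool_rot: [1.0, -0.012, -0.0, 0.0]
force: [-1.7, 0.2, -3.5]
finger_gap: 0.195
```

Request:
move_arm(
  plan=[
    [[0, 0, 0, -0.003, 0.003, 0, 1], [0, 0, 0, -0.006, 0.006, 0, 1], [0, 0, 0, -0.009, 0.009, 0, 1], [0, 0, 0, -0.011, 0.011, 0, 1], [0, 0, 0, -0.014, 0.014, 0, 1], [0, 0, 0, -0.017, 0.017, 0, 1], [0, 0, 0, -0.017, 0.017, 0, 1], [0, 0, 0, -0.017, 0.017, 0, 1]],
  ],
)

```text
t: 29.8
tcp_pos: [0.5207, 0.0721, 0.1253]
tool_rot: [1.0, -0.012, -0.0, 0.0]
force: [-0.5, -3.0, -3.6]
finger_gap: 0.198
```

Request:
move_arm(
  plan=[
    [[0, 0, 0, -0.003, 0.003, 0, 1], [0, 0, 0, -0.006, 0.006, 0, 1], [0, 0, 0, -0.009, 0.009, 0, 1], [0, 0, 0, -0.011, 0.011, 0, 1], [0, 0, 0, -0.014, 0.014, 0, 1], [0, 0, 0, -0.017, 0.017, 0, 1], [0, 0, 0, -0.017, 0.017, 0, 1], [0, 0, 0, -0.017, 0.017, 0, 1]],
  ],
)

```text
t: 30.8
tcp_pos: [0.5195, 0.0711, 0.1253]
tool_rot: [1.0, -0.012, 0.0, -0.0]
force: [0.9, -0.8, -3.9]
finger_gap: 0.193
```

```bash
python3 st.py -7.13; python3 - <<'E'
from h import *
w=snapshot("wrist"); save(w,"l.png")
for q in([.495,.045,.08],[.495,.0165,.08]): print(proj(w,q))
hsv=cv2.cvtColor(w["img"],cv2.COLOR_RGB2HSV); b=cv2.inRange(hsv,(14,120,80),(23,255,255))
k,l,s,c=cv2.connectedComponentsWithStats(b)
for i in range(1,k):
    if s[i,4]>8: x,y,ww,h,a=s[i]; print(s[i],pt(w,(x,y+h/2),.08)[:2],pt(w,(x+ww,y+h/2),.08)[:2])
E
```

```text
t30.80 [0.5195 0.0711 0.1253] F [ 0.9199 -0.8406 -3.8978] r 0.0358 th -7.130 Ft 0.2 Fr 1.2
[363.22158266 275.26852094]
[407.77907934 274.37816471]
[156   0  34   6 113] [0.64785673 0.14728579] [0.64759072 0.1311068 ]
[365   0  16   5  43] [0.6459288  0.04724875] [0.64571684 0.03957976]
[327   4  28  14 125] [0.64289329 0.06554076] [0.64254386 0.0519969 ]
[387   7   4   5   9] [0.64274436 0.03656254] [0.64268951 0.03463381]
[355  12   8   5  21] [0.64107952 0.0519773 ] [0.64097568 0.04809605]
[369 266   9  16 120] [0.49584722 0.04131715] [0.49571258 0.0355558 ]
[395 266  12  17 170] [0.49509449 0.02466328] [0.49492142 0.01699195]
```

View pics/l.png

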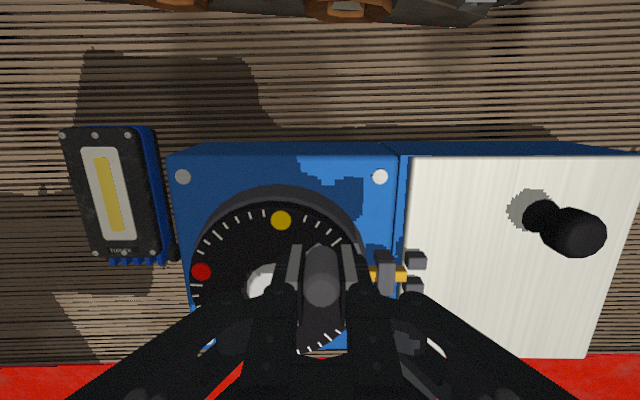

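The bolt's right end is still at y≈0.017 between the dark blocks ((407,274) px), so it's still barred. Continuing.

Request:
move_arm(
  plan=[
    [[0, 0, 0, -0.003, 0.003, 0, 1], [0, 0, 0, -0.006, 0.005, 0, 1], [0, 0, 0, -0.009, 0.008, 0, 1], [0, 0, 0, -0.012, 0.01, 0, 1], [0, 0, 0, -0.015, 0.013, 0, 1], [0, 0, 0, -0.018, 0.015, 0, 1], [0, 0, 0, -0.018, 0.015, 0, 1], [0, 0, 0, -0.018, 0.015, 0, 1]],
  ],
)

```text
t: 31.85
tcp_pos: [0.5174, 0.0695, 0.1254]
tool_rot: [1.0, -0.012, 0.0, 0.0]
force: [0.8, -1.6, -3.4]
finger_gap: 0.201
```

```bash
python3 st.py -7.2
```

```text
t31.85 [0.5174 0.0695 0.1254] F [ 0.7893 -1.6446 -3.3948] r 0.0358 th -7.203 Ft -0.3 Fr 1.8
```

Request:
move_arm(
  plan=[
    [[0, 0, 0, -0.003, 0.002, 0, 1], [0, 0, 0, -0.007, 0.005, 0, 1], [0, 0, 0, -0.01, 0.007, 0, 1], [0, 0, 0, -0.013, 0.009, 0, 1], [0, 0, 0, -0.017, 0.012, 0, 1], [0, 0, 0, -0.02, 0.014, 0, 1], [0, 0, 0, -0.02, 0.014, 0, 1], [0, 0, 0, -0.02, 0.014, 0, 1]],
  ],
)

```text
t: 32.85
tcp_pos: [0.5154, 0.0681, 0.1254]
tool_rot: [1.0, -0.012, 0.0, 0.0]
force: [1.9, -0.5, -3.6]
finger_gap: 0.199
```

Request:
move_arm(
  plan=[
    [[0, 0, 0, -0.004, 0.002, 0, 1], [0, 0, 0, -0.007, 0.004, 0, 1], [0, 0, 0, -0.011, 0.007, 0, 1], [0, 0, 0, -0.014, 0.009, 0, 1], [0, 0, 0, -0.018, 0.011, 0, 1], [0, 0, 0, -0.021, 0.013, 0, 1], [0, 0, 0, -0.021, 0.013, 0, 1], [0, 0, 0, -0.021, 0.013, 0, 1]],
  ],
)

```text
t: 33.85
tcp_pos: [0.5133, 0.0669, 0.1253]
tool_rot: [1.0, -0.012, 0.0, 0.0]
force: [1.9, -0.2, -3.0]
finger_gap: 0.197
```

Request:
move_arm(
  plan=[
    [[0, 0, 0, -0.004, 0.002, 0, 1], [0, 0, 0, -0.007, 0.004, 0, 1], [0, 0, 0, -0.011, 0.006, 0, 1], [0, 0, 0, -0.015, 0.008, 0, 1], [0, 0, 0, -0.018, 0.009, 0, 1], [0, 0, 0, -0.022, 0.011, 0, 1], [0, 0, 0, -0.022, 0.011, 0, 1], [0, 0, 0, -0.022, 0.011, 0, 1]],
  ],
)

```text
t: 34.85
tcp_pos: [0.5118, 0.0661, 0.1254]
tool_rot: [1.0, -0.012, 0.001, -0.0]
force: [5.0, 1.5, -4.3]
finger_gap: 0.2
```

Force is rising and the motion falls short, so I'll check the bolt.

```bash
python3 st.py -7.386;cat > bolt.py <<'E'
from h import *
w=snapshot("wrist")
p=proj(w,[.495,.03,.08]); hsv=cv2.cvtColor(w["img"],cv2.COLOR_RGB2HSV); b=cv2.inRange(hsv,(14,120,60),(23,255,255))
k,l,s,c=cv2.connectedComponentsWithStats(b)
for i in range(1,k):
    if s[i,4]>8 and np.hypot(*(c[i]-p))<60: x,y,ww,h,a=s[i]; print(s[i],pt(w,(x,y+h/2),.08)[:2],pt(w,(x+ww,y+h/2),.08)[:2])
E
python3 bolt.py
```

```text
t34.85 [0.5118 0.0661 0.1254] F [ 4.9744  1.5467 -4.3059] r 0.0359 th -7.386 Ft 5.2 Fr 0.7
[363 256   7  13  48] [0.49662099 0.04034422] [0.49651528 0.03592186]
[387 256   6  16  64] [0.49518645 0.02514292] [0.49509814 0.02135126]
```

The bolt has moved about 4 mm left. I'll nudge gently and recheck.

Request:
move_arm(
  plan=[
    [[0, 0, 0, -0.002, 0.001, 0, 1], [0, 0, 0, -0.004, 0.002, 0, 1], [0, 0, 0, -0.006, 0.002, 0, 1], [0, 0, 0, -0.008, 0.003, 0, 1], [0, 0, 0, -0.008, 0.003, 0, 1], [0, 0, 0, -0.008, 0.003, 0, 1], [0, 0, 0, -0.008, 0.003, 0, 1], [0, 0, 0, -0.008, 0.003, 0, 1]],
  ],
)

```text
t: 35.9
tcp_pos: [0.5115, 0.066, 0.1254]
tool_rot: [1.0, -0.012, 0.001, -0.0]
force: [5.5, 3.1, -5.4]
finger_gap: 0.2
```

```bash
python3 st.py -7.386; python3 bolt.py
```

```text
t35.90 [0.5115 0.066  0.1254] F [ 5.5168  3.1411 -5.3719] r 0.0359 th -7.396 Ft 6.3 Fr -0.5
[364 256   6  13  47] [0.49636089 0.03958125] [0.49627015 0.03579111]
[387 256   6  15  68] [0.4953002  0.02502925] [0.49521169 0.02124037]
```

Request:
move_arm(
  plan=[
    [[0, 0, 0, -0.004, 0.002, 0, 1], [0, 0, 0, -0.008, 0.003, 0, 1], [0, 0, 0, -0.012, 0.004, 0, 1], [0, 0, 0, -0.015, 0.006, 0, 1], [0, 0, 0, -0.015, 0.006, 0, 1], [0, 0, 0, -0.015, 0.006, 0, 1], [0, 0, 0, -0.015, 0.006, 0, 1], [0, 0, 0, -0.015, 0.006, 0, 1]],
  ],
)

```text
t: 36.95
tcp_pos: [0.5109, 0.0657, 0.1254]
tool_rot: [1.0, -0.013, 0.002, -0.001]
force: [6.7, 4.0, -7.4]
finger_gap: 0.195
```

```bash
python3 st.py -7.386; python3 bolt.py; python3 -c "
from h import *
w=snapshot('wrist'); save(w,'m.png',(300,200,460,320),5)"
```

```text
t36.95 [0.5109 0.0657 0.1254] F [ 6.705   4.0451 -7.4001] r 0.0359 th -7.415 Ft 7.8 Fr -1.0
[362 255   7  12  38] [0.49691749 0.0405866 ] [0.49681104 0.03617287]
[387 255   6  16  66] [0.495114   0.02477247] [0.49502512 0.02098683]
```

View pics/m.png

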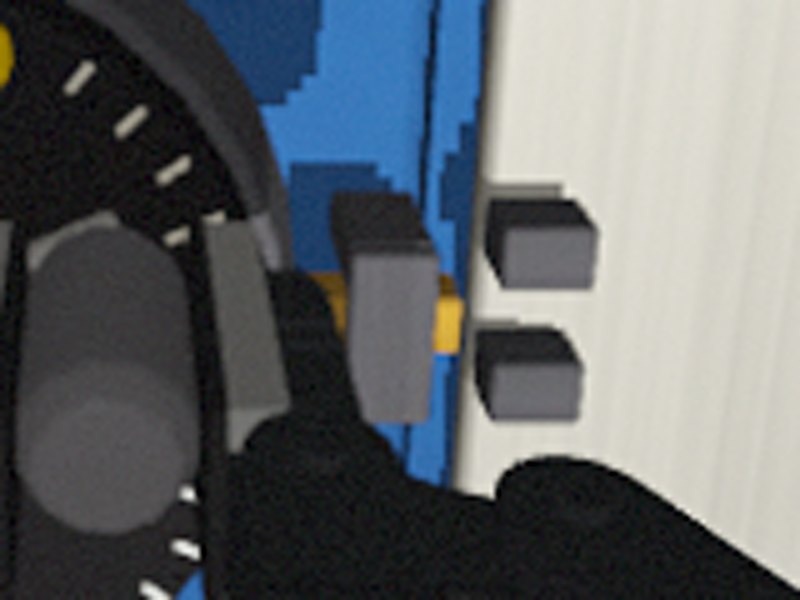

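The bolt's brass end (460,320) now stands clear left of the dark blocks (485+), so the lock is open. I'll release the crank, lift, and go over the cover knob.

Request:
move_arm(
  plan=[
    [[0, 0, 0, 0, 0, 0, 0.5], [0, 0, 0, 0, 0, 0, 0.5], [0, 0, 0, 0, 0, 0, 0.4], [0, 0, 0, 0, 0, -0.2, 0.4], [0, 0, 0, 0, 0, -0.45, 0.3], [0, 0, 0, 0, 0.1, -0.6, 0], [0, 0, 0, 0.05, 0.35, -0.6, 0], [0, 0, 0, 0.1, 0.7, -0.6, 0]],
  ],
)

```text
t: 38.05
tcp_pos: [0.5166, -0.0059, 0.1857]
tool_rot: [1.0, -0.011, -0.0, 0.0]
force: [1.1, -0.7, -0.1]
finger_gap: 0.997
```

```bash
python3 - <<'E'
from h import *
s=status.sense(); print(s["t"],s["tcp_pos"],s["tool_rot"],s["force"])
w=snapshot("wrist"); t=snapshot("top"); save(w,"n.png")
print("top",pt(t,(389.35,176.8),.1065))
p=proj(w,[.531,-.0615,.1065]).astype(int); print(p)
g=cv2.cvtColor(w["img"],cv2.COLOR_RGB2GRAY); x0,y0=p-60
sub=(g[y0:y0+120,x0:x0+120]<70).astype(np.uint8)
for c in cv2.findContours(sub,0,2)[0]:
    if cv2.contourArea(c)>300: print(cv2.contourArea(c),np.array(cv2.minEnclosingCircle(c)[0])+[x0,y0],cv2.minEnclosingCircle(c)[1],cv2.boundingRect(c),pt(w,np.array(cv2.minEnclosingCircle(c)[0])+[x0,y0],.1025))
E
python3 bolt.py
```

```text
38.05 [ 0.51664677 -0.00592589  0.18567636] [ 9.99934392e-01 -1.14543566e-02 -2.02856503e-05  9.05730445e-05] [ 1.09820637 -0.67308055 -0.1217515 ]
top [ 0.52736665 -0.06410802  0.1065    ]
[399 200]
1108.0 [399.04368973 193.55825424] 21.291942596435547 (41, 35, 40, 40) [ 0.53465667 -0.06194015  0.1025    ]
[259 229   8  12  86] [0.49556365 0.0440854 ] [0.49536598 0.0374329 ]
[280 229   6  12  60] [0.49504602 0.02661477] [0.49489888 0.02161897]
```

View pics/n.png

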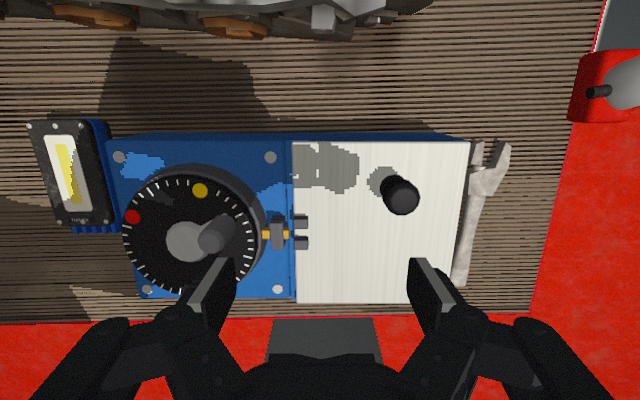

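The knob head is at about (402,197), roughly (0.5315, -0.063). I'll move over it, lower and grip.

Request:
move_arm(
  plan=[
    [[0, 0, 0, 0.05, 0.19, 0, 0], [0, 0, 0, 0.11, 0.38, 0, 0], [0, 0, 0, 0.165, 0.565, 0, 0], [0, 0, 0, 0.165, 0.565, 0.15, 0], [0, 0, 0, 0.165, 0.565, 0.4, 0], [0, 0, 0, 0.165, 0.565, 0.65, 0], [0, 0, 0, 0.165, 0.565, 0.84, 0], [0, 0, 0, 0.165, 0.565, 0.84, 0]],
  ],
)

```text
t: 39.2
tcp_pos: [0.5303, -0.0612, 0.0991]
tool_rot: [1.0, -0.012, -0.003, -0.001]
force: [0.5, 0.0, 0.8]
finger_gap: 1.0
```

Request:
move_arm(
  plan=[
    [[0, 0, 0, 0, 0, 0, 0.4], [0, 0, 0, 0, 0, 0, 0.7], [0, 0, 0, 0, 0, 0, 1], [0, 0, 0, 0, 0, 0, 1], [0, 0, 0, 0, 0, 0, 1], [0, 0, 0, 0, 0, 0, 1], [0, 0, 0, 0, 0, 0, 1], [0, 0, 0, 0, 0, 0, 1]],
  ],
  force=30,
)

```text
t: 40.2
tcp_pos: [0.5325, -0.0646, 0.1025]
tool_rot: [1.0, -0.012, 0.001, 0.002]
force: [-2.4, -8.7, 4.8]
finger_gap: 0.286
```

Request:
move_arm(
  plan=[
    [[0, 0, 0, -0.01, 0.005, 0, 1], [0, 0, 0, -0.02, 0.01, 0, 1], [0, 0, 0, -0.03, 0.01, 0, 1], [0, 0, 0, -0.04, 0.01, 0, 1], [0, 0, 0, -0.04, 0.01, 0, 1], [0, 0, 0, -0.04, 0.01, 0, 1], [0, 0, 0, -0.04, 0.01, 0, 1], [0, 0, 0, -0.04, 0.01, 0, 1]],
  ],
)

```text
t: 41.2
tcp_pos: [0.5302, -0.0646, 0.1025]
tool_rot: [1.0, -0.012, 0.003, 0.002]
force: [2.0, -6.0, 4.4]
finger_gap: 0.283
```

Request:
move_arm(
  plan=[
    [[0, 0, 0, -0.1, 0.005, 0, 1], [0, 0, 0, -0.2, 0.005, 0, 1], [0, 0, 0, -0.3, 0.005, 0, 1], [0, 0, 0, -0.4, 0.005, 0, 1], [0, 0, 0, -0.5, 0.005, 0, 1], [0, 0, 0, -0.58, 0.005, 0, 1], [0, 0, 0, -0.63, 0.005, 0, 1], [0, 0, 0, -0.65, 0.005, 0, 1]],
  ],
)

```text
t: 42.2
tcp_pos: [0.4646, -0.063, 0.1024]
tool_rot: [1.0, -0.012, 0.002, 0.001]
force: [2.0, -5.3, 4.7]
finger_gap: 0.287
```

```bash
python3 - <<'E'
from h import *
t=snapshot("side"); s=status.sense(); print(s["t"],s["tcp_pos"],s["force"],s["tool_rot"])
E
```

```text
42.25 [ 0.46435569 -0.06301162  0.10239338] [ 0.54557145 -6.21258984  7.00263776] [ 0.99992491 -0.01199593  0.00218904  0.00121415]
```

68 mm done. I'll finish gently until it stops.

Request:
move_arm(
  plan=[
    [[0, 0, 0, -0.01, 0, 0, 1], [0, 0, 0, -0.02, 0, 0, 1], [0, 0, 0, -0.03, 0, 0, 1], [0, 0, 0, -0.04, 0, 0, 1], [0, 0, 0, -0.04, 0, 0, 1], [0, 0, 0, -0.04, 0, 0, 1], [0, 0, 0, -0.04, 0, 0, 1], [0, 0, 0, -0.04, 0, 0, 1]],
  ],
)

```text
t: 43.25
tcp_pos: [0.4624, -0.063, 0.1024]
tool_rot: [1.0, -0.012, 0.004, 0.001]
force: [4.8, -3.7, 5.0]
finger_gap: 0.283
```

Request:
move_arm(
  plan=[
    [[0, 0, 0, -0.01, 0, 0, 1], [0, 0, 0, -0.02, 0, 0, 1], [0, 0, 0, -0.03, 0, 0, 1], [0, 0, 0, -0.03, 0, 0, 1], [0, 0, 0, -0.03, 0, 0, 1], [0, 0, 0, -0.03, 0, 0, 1], [0, 0, 0, -0.03, 0, 0, 1], [0, 0, 0, -0.03, 0, 0, 1]],
  ],
)

```text
t: 44.25
tcp_pos: [0.4622, -0.0631, 0.1026]
tool_rot: [1.0, -0.013, 0.007, 0.002]
force: [10.9, 0.6, 0.7]
finger_gap: 0.283
```

The cover is at its end stop (70.3 mm travel, force rising to 11 N). I'll release and lift.

Request:
move_arm(
  plan=[
    [[0, 0, 0, 0, 0, 0, 0.5], [0, 0, 0, 0, 0, 0, 0.2], [0, 0, 0, 0, 0, 0, 0], [0, 0, 0, 0, 0, 0, 0], [0, 0, 0, 0, 0, -0.15, 0], [0, 0, 0, 0, 0, -0.4, 0], [0, 0, 0, 0, 0, -0.7, 0], [0, 0, 0, 0, 0, -1, 0]],
  ],
)

```text
t: 45.25
tcp_pos: [0.4555, -0.0615, 0.202]
tool_rot: [1.0, -0.012, -0.001, -0.0]
force: [-0.1, -0.1, 0.2]
finger_gap: 1.002
```

```bash
python3 bolt.py; python3 - <<'E'
from h import *
s=status.sense(); print(s["t"],s["tcp_pos"],s["force"])
w=snapshot("wrist"); t=snapshot("side"); im=np.vstack([w["img"],cv2.resize(t["img"][140:300,200:456],(640,400))])[:,:,::-1]
cv2.imwrite("pics/o.png",cv2.resize(im,(480,600)))
a=snapshot("top"); hsv=cv2.cvtColor(w["img"],cv2.COLOR_RGB2HSV)
m=cv2.inRange(hsv,(0,0,150),(40,50,255)); c=max(cv2.findContours(m,0,2)[0],key=cv2.contourArea)
P=np.array([pt(w,p,.072)[:2] for p in c[:,0]]); print("cover far edge x",P[:,0].max(),"near",P[:,0].min(),"y",P[:,1].min(),P[:,1].max())
E
```

```text
[190 153   9  11  78] [0.49536219 0.04526835] [0.49519311 0.03793395]
[212 153   9  11  79] [0.49494696 0.02732639] [0.49477522 0.01997419]
45.3 [ 0.45756135 -0.06218897  0.20525081] [ 1.09467288 -0.90791264  2.30932118]
cover far edge x 0.49692729950848674 near 0.34733860850836296 y -0.12141058393183239 0.021326670897718697
```

View pics/o.png

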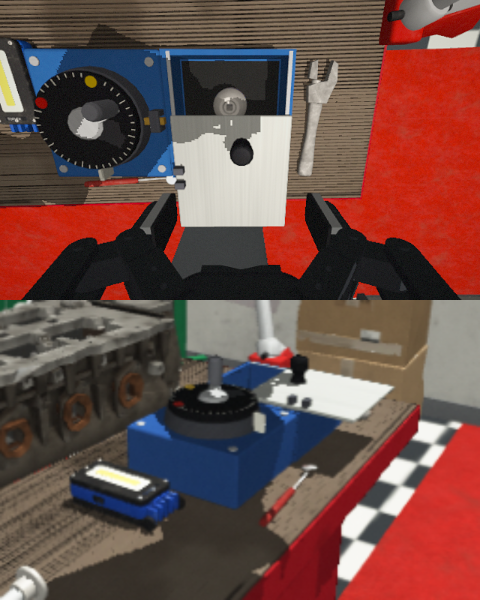

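The cover is open and the box interior is visible. The bolt is drawn, and the lamp, mirror and wrench are in place. The robot is clear, so I'm handing in.

```bash
python3 -c "
from station import manip
print(manip.sign_off())"
```

```text
the job is handed in; nothing more can be done
None
```

The lockbox is open: the bolt is back, the cover is fully open, and I handed the job in at about 45 s of the 67 s limit.

**Dialling**
- **Red:** I cranked clockwise and stopped on the second pass at -11.564 rad, against a target of -11.566. The side camera put the dot 0.007 rad from the pointer.
- **Yellow:** I cranked counter-clockwise and stopped on the second pass at -3.885 rad, against -3.883. The camera put the dot 0.009 rad off.
- **Catch:** I turned clockwise in steps of about 2.4 mm until it caught, about 3.5 rad after yellow. The highest reading at the crank there was about 8 N, and the camera then showed the bolt clear of the blocks.

**Cover:** I slid it by its knob until it stopped, 70.3 mm by the arm's own position reading. The force at the end stop was 11 N.

**Last checks:** the final pictures show the cover fully open and the bolt still drawn. The lamp, mirror and wrench look undisturbed; I compared them by eye and did not measure them. The gripper was open and clear, with about 2 N or less on the force sensor.

**What disagreed or went over**
- The camera put the cover's travel at 71.8 mm, which is within its calibration error.
- Part of the bolt was in shadow, so I measured only 4 mm of its 7 mm travel; I relied on seeing it clear of the blocks.
- While cranking, I briefly pulled up on the crank knob with about 21 N before correcting the height.
- I viewed 12 pictures, two over the budget.

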